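# Bolt down the tube block and show a tube to the inspection camera

## Task

Spring clips hold the tubes tight in the white block, so first lock the block to the mixer by sliding the red-handled bolt fully home into the block's steel keeper. Then draw the blue-capped tube out of the white block and hold it up, cap uppermost, in front of the inspection camera: the middle of the tube on the lens axis, 12 cm from the front of the lens, and the tube leaned to match the camera's downward tilt so that the lens looks square at its side. Finish while still holding it there, still; leave the bolt home, the other tubes in the block, and the camera, dish and marker undisturbed.

Things in the scene. Friction and masses are not known exactly. Their poses are not given: they have to be found in the camera images.
- bolt (a joint): travel of the barrel bolt along its track on the mixer, in m: 0 drawn back, 0.026 fully home in the keeper (hard stop). It slides stiffly (about 3 N) and stays where it is left; it starts somewhere between 0 and 0.008.
- bolt_paddle (a point): middle of the bolt's upright red handle, a paddle 24 mm (x) by 10 mm (y, the sliding direction) by 34 mm tall, its top 16 mm above this point; it stands free on all sides above the track, 52 to 78 mm right of the block's side. This point is 102 mm above the worktop. Axes are the mixer's: the bolt slides home along +y, towards the block.
- mixer: low white bench mixer with an aluminium platform, fixed to the worktop, 250 x 235 mm, platform top 43 mm above the worktop. Origin on the worktop below the centre of the block; x points away from the control strip, y to the left, z up.
- block: loose white block, 178 (x) x 116 (y) x 62 mm, 0.35 kg, axes as the mixer, origin centre of underside. Six wells, 31.5 wide, 54 deep, at x = -60, 0, 60, y = -30, 30 mm; four hold a tube; a spring clip presses each tube sideways with about 5 N: pulling it straight up takes 5 to 12 N and lifts an unbolted block. Tongue under a fixed lip on its left; on its right (-y) the keeper, a steel staple.
- blue_tube_mid (a point): centre of the only blue-capped tube in the white block: 50 ml tube 118 mm tall, body 28 mm wide, cap 35 mm wide and 14 mm tall at the top end, 0.04 to 0.06 kg; the point is on the axis 59 mm from either end, z towards the cap. It stands upright in its well, 54 mm of it below the block's top and 64 mm above.
- purple_a_mid (a point): centre of a purple-capped tube in the block, same size; leave it in the block
- purple_b_mid (a point): centre of a purple-capped tube in the block, same size; leave it in the block
- purple_c_mid (a point): centre of a purple-capped tube in the block, same size; leave it in the block
- lens (a point): front centre of the camera's lens, inside a white ring light 64 mm wide on a blue head 44 mm square, on a column stand 370 mm tall, stiff hinge. It looks along -x of this frame, 15 to 34 degrees downwards, roughly towards the robot; y is level, z is up in its picture. The middle of the tube belongs at x = -0.12, y = 0, z = 0 of this frame, the tube's z along this z.
- dish: small closed dish, 58 mm wide, 14 mm tall, lying near the front edge of the worktop; origin at the centre of its underside
- marker: white marker pen with a red cap, 128 mm long, 14 mm wide, lying near the front edge; origin under its centre, long axis y
There are look-alikes about, which are no part of the job. What is shaped like the part that bears purple_c_mid but orange or turquoise is not meant. What is shaped like the part that bears blue_tube_mid but orange or turquoise is not meant.

How it is judged:
On the way, in this order (a step that is already met when the one before it is completed fails the run):
1. the bolt is home in the block's keeper, the block sitting flat in its place (value of joint bolt above 0.022 m and angle between block's own z axis and vertical below 0.03 rad), for 0.2 s.
2. the blue-capped tube is clear of its well, held by the fingers (z of blue_tube_mid in the frame of block above 0.125 m and contact force between the fingers and blue_tube above 0.5 N), for 0.1 s.
At the end, for the whole second after the job is handed in: Blue-capped tube in the fingers, cap up, still; its middle 100 to 140 mm before the lens, within 15 mm of its axis, tube within 8 degrees of the picture upright; bolt within 4 mm of home, block flat (4 mm), purple tubes in their wells (13 mm), lens within 8 mm of its place (all of step 1 and x of blue_tube_mid in the frame of lens between -0.14 and -0.1 m and y of blue_tube_mid in the frame of lens between -0.015 and 0.015 m and z of blue_tube_mid in the frame of lens between -0.015 and 0.015 m and angle between the z axis of blue_tube_mid and the z axis of lens, either way round below 0.14 rad and angle between blue_tube_mid's own z axis and vertical below 1 rad and height (world z) of blue_tube_mid above 0.12 m and contact force between the fingers and blue_tube above 0.5 N and linear speed of blue_tube below 0.02 m/s and z of block in the frame of mixer below 0.047 m and z of each of purple_a_mid, purple_b_mid, purple_c_mid in the frame of block below 0.08 m and distance of lens from where it was at the start of the episode below 0.008 m); the arm keeps its last pose, push and grip.
It fails at once if the blue-capped tube is drawn up more than 15 mm while the bolt is not home (z of blue_tube_mid in the frame of mixer above 0.125 m and value of joint bolt below 0.02 m).
It fails at once if the block is lifted or tipped on the platform (angle between block's own z axis and vertical above 0.05 rad or z of block in the frame of mixer above 0.049 m).
It fails at once if another tube is pulled from its well (z of any of purple_a_mid, purple_b_mid, purple_c_mid in the frame of block above 0.09 m).
It fails at once if the inspection camera is knocked out of its setting (distance of lens from where it was at the start of the episode above 0.01 m).
It fails at once if the dish or the marker is pushed away (distance of any of dish, marker from where it was at the start of the episode above 0.03 m).
It also fails if it takes over 48 s, if anything falls off the work surface, if the arm or the gripper's body presses on something with over 40 N, if the wrist force passes 120 N, or if a joint passes its speed limit or range.

## Robot

A 7-joint arm with a two-finger parallel gripper is mounted at the origin on a cart in front of the work surface, level with it; the furniture and walls round the work are solid. World frame = base frame: x ahead of the robot, y to its left, z up, the work surface at z = 0. Lengths are in m, angles in rad, forces in N, time in s.
With the tool pointing down it reaches from about 0.4 to 0.875 m from the base axis. Payload 6.5 kg.
Tool frame: the origin (TCP) lies at the very end of the fingers, on their centre line; the grasp point (between the pads) lies 19 mm behind it; z points along the fingers, y is the line along which they close (so a half turn about z gives the same grasp; the last joint's range is limited). The gripper opens to 88 mm and grips with 3 to 60 N. Pads are 18 mm wide; open, the fingers measure 123 mm over their backs; the gripper's body (75 mm by 187 mm) begins 45 mm behind the grasp point.
Start: joints at [1.226, 0.536, -0.004, 1.538, 0.003, 1.067, -0.071], TCP at [0.179, -0.625, 0.239] pointing down, gripper open.
Joint ranges: [-2.7, 2.7], [-0.37, 2.16], [-1.27, 1.26], [0.24, 2.4], [-1.31, 4.45], [0.19, 1.91], [-2.76, 2.76]. Speed limits (rad/s): [2.39, 2.39, 3.14, 3.14, 3.14, 3.14, 3.14].

## Interface

Orientations are given as a unit quaternion [w, x, y, z].
In Python, from cell import ctrl gives the robot as it stands.
- The arm moves only by the tool servo_tool, never from a script. Its argument "motion" is a list of rows, each a list of 2 entries, a list of its own where there are three numbers: the shift along the tool's x, y, z as a fraction of full scale, then the turn, a rotation vector about the tool's x, y, z as a fraction of full scale. A call has 1 to 8 rows; each row shifts and turns the commanded pose from where the row before left it, along the tool's axes as they then stand; what a row does not reach is not made up. Full scale, the value 1, is 250 mm for a shift and 60 degrees for a turn. A row lasts 1/12 s, in which the tool goes at most 41.7 mm and 7.16 degrees, less where a joint would pass 70% of its speed; a pose out of reach is approached as far as the arm can. A call with a number of a shift or a turn outside -1 to 1 is refused whole. A call with a gripper value outside its range is refused whole. "fingers" is the opening, from 0 (shut) to 1 (fully open), set as the call begins (left out, the last holds). The fingers move at their own pace and stop on an object; "squeeze" is the grip in N (left out, the last holds). Time passes only in rows, so rows that do not move let the fingers close. It gives the time, the measured TCP pose, the force, the opening and the grip force at its end, in the units of the state.
- ctrl.state(): the state, without advancing time (a new reading comes with each control period).
- ctrl.grab_frame(name): name is "side" or "top"; returns a dict with "image" (480x640x3 uint8, red, green, blue), "z_map" (480x640 float32, m along the optical axis (not along the pixel's ray), 0 where there is no reading), "K" (3x3 intrinsics, pixels), "T" (4x4, takes a point from camera to world coordinates). Camera axes: x right, y up, looking along -z (the intrinsics and any distortion apply to the point x, -y, -z); pixel columns grow to the right and rows downward; lengths in m; the calibration is good to about 2 mm. A picture is of the moment at which its call begins.
- ctrl.finish_job(): hands the job in; it is judged then, once.
The state is a dict: "time": time; "q": joint angles; "qd": joint speeds; "effort": joint torques, N m; "tool_pos": TCP position; "eef_rot": TCP orientation; "contact_force": force on the tool from outside, world axes, zero at the start; "torque": the same for the moment, N m; "width": finger opening in m; "gripper_force": force on a finger pad.
Only numpy, scipy, OpenCV 4.12 (cv2) and the standard library are available. Lean on these libraries where they do the work, as an engineer would, in place of code of your own. Each camera call takes 0.05 s, during which the arm holds its last target. There are 200 camera calls.

## Working session

There is one attempt and no reset: what is moved stays moved. The work goes in short steps, Python scripts to look and compute and a tool call to move; the robot and the scene stay as the last step left them, time stands still between calls to the robot, and variables do not carry over. Pictures are saved under pics/ and viewed, at most 10 in all, crops included, and the job is handed in when it is done.

Besides the shell and the picture viewer there is one more tool, called after "Request:" as name([rows], argument=value, ...), one row to a line, values as JSON. servo_tool: Moves the arm, as the interface text tells. Its arguments: {"type":"object","properties":{"motion":{"type":"array"},"fingers":{"type":"number"},"squeeze":{"type":"number"}},"required":["motion"]}

```bash
mkdir -p pics; python3 - <<'E'
from cell import ctrl
import cv2,numpy as np,pickle
d={}
for n in("side","top"):
    f=ctrl.grab_frame(n);d[n]=f
    cv2.imwrite(f"pics/{n}0.png",f["image"][:,:,::-1]);print(n,f["K"],f["T"].round(4), (f["z_map"]>0).mean())
    print([k for k in f])
pickle.dump(d,open("f0.pkl","wb"))
print(ctrl.state())
E
```

```text
side [[606.82104011   0.         315.64749188]
 [  0.         606.82104011 243.72307437]
 [  0.           0.           1.        ]] [[-0.9764  0.148  -0.1572  0.351 ]
 [-0.2158 -0.6541  0.725   0.8467]
 [ 0.0045  0.7418  0.6706  1.1187]
 [ 0.      0.      0.      1.    ]] 0.9959830729166667
['image', 'z_map', 'K', 'T']
top [[600.16295155   0.         321.41780863]
 [  0.         600.16295155 242.46939724]
 [  0.           0.           1.        ]] [[ 0.0961  0.9119 -0.3989 -0.067 ]
 [-0.9953  0.0855 -0.0444 -0.1935]
 [-0.0064  0.4014  0.9159  1.6308]
 [ 0.      0.      0.      1.    ]] 0.99580078125
['image', 'z_map', 'K', 'T']
{'time': 0.1, 'q': array([ 1.22577965,  0.53707946, -0.00443718,  1.53875838,  0.00260855,
        1.06728368, -0.07120322]), 'qd': array([-0.00068546, -0.00121123, -0.00010279, -0.00257211,  0.00154364,
        0.00058409, -0.00083954]), 'effort': array([ 2.63047914e-03, -5.72078562e+01,  9.93507318e-01, -2.52234596e+01,
       -5.62980585e-02,  1.33890007e-02,  2.60191842e-05]), 'tool_pos': array([ 0.17872729, -0.62438025,  0.23794   ]), 'eef_rot': array([-7.43400486e-04,  9.90293141e-01,  1.38992501e-01, -1.65449160e-04]), 'contact_force': array([-0.4356952 , -0.29502773, -0.03312665]), 'torque': array([ 0.02259895,  0.02002081, -0.00547456]), 'gripper_force': 0.0, 'width': 0.08789336317528218}
```

View pics/side0.png

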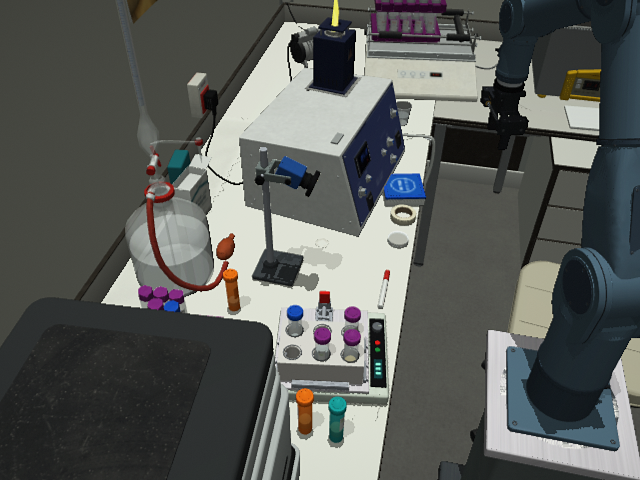

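View pics/top0.png

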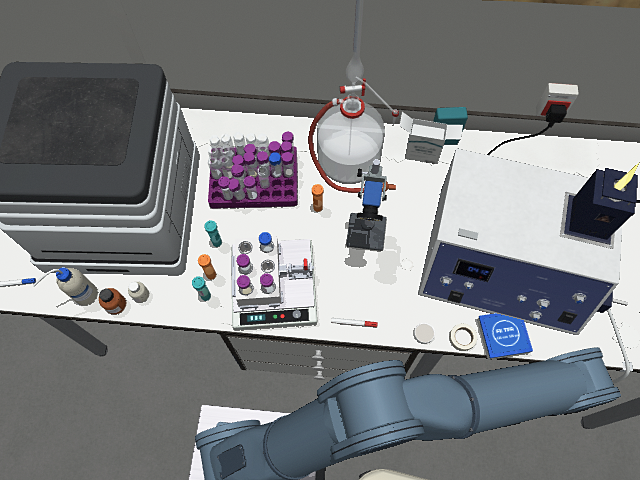

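The side view shows the block around (320,340), with the blue cap at (295,313), purple caps at (352,315), (322,337) and (352,338), and the red bolt handle at (324,298). The camera head is at (292,170). In the top view these are the blue cap at (265,240), the bolt at (306,266) and the camera at (373,190). There are two blue-cap candidates in the top view: (265,240), and (275,158), which is in the purple rack. Only the first is in the white block. I'll confirm that in an enlarged crop.

```bash
cat > h.py <<'E'
import numpy as np,cv2,pickle
def ray(f,u,v):
    K,T=f["K"],f["T"];d=np.array([(u-K[0,2])/K[0,0],-(v-K[1,2])/K[1,1],-1.])
    return T[:3,3],T[:3,:3]@d
def plane(f,u,v,z):
    o,d=ray(f,u,v);return o+d*(z-o[2])/d[2]
def depth(f,u,v):
    o,d=ray(f,u,v);return o+d*f["z_map"][int(round(v)),int(round(u))]
def tri(fa,a,fb,b):
    o1,d1=ray(fa,*a);o2,d2=ray(fb,*b);s=np.linalg.lstsq(np.c_[d1,-d2],o2-o1,rcond=None)[0]
    p,q=o1+s[0]*d1,o2+s[1]*d2;return (p+q)/2,np.linalg.norm(p-q)
def proj(f,p):
    T=f["T"];c=T[:3,:3].T@(np.asarray(p)-T[:3,3]);K=f["K"]
    return np.array([K[0,0]*c[0]/-c[2]+K[0,2],-K[1,1]*c[1]/-c[2]+K[1,2]])
def cloud(f):
    v,u=np.mgrid[:480,:640];K,T=f["K"],f["T"];z=f["z_map"]
    p=np.stack([(u-K[0,2])/K[0,0]*z,-(v-K[1,2])/K[1,1]*z,-z],-1)
    return p@T[:3,:3].T+T[:3,3]
E
python3 - <<'E'
import pickle,cv2,numpy as np
d=pickle.load(open("f0.pkl","rb"));s=d["side"]["image"];t=d["top"]["image"]
r=lambda a:cv2.resize(a[:,:,::-1],(400,300),interpolation=cv2.INTER_CUBIC)
cv2.imwrite("pics/c1.png",np.vstack([np.hstack([r(s[280:385,265:405]),r(t[225:330,215:355])]),np.hstack([r(s[135:210,235:335]),r(t[150:225,325:425])])]))
E
```

```text
(no output)
```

View pics/c1.png

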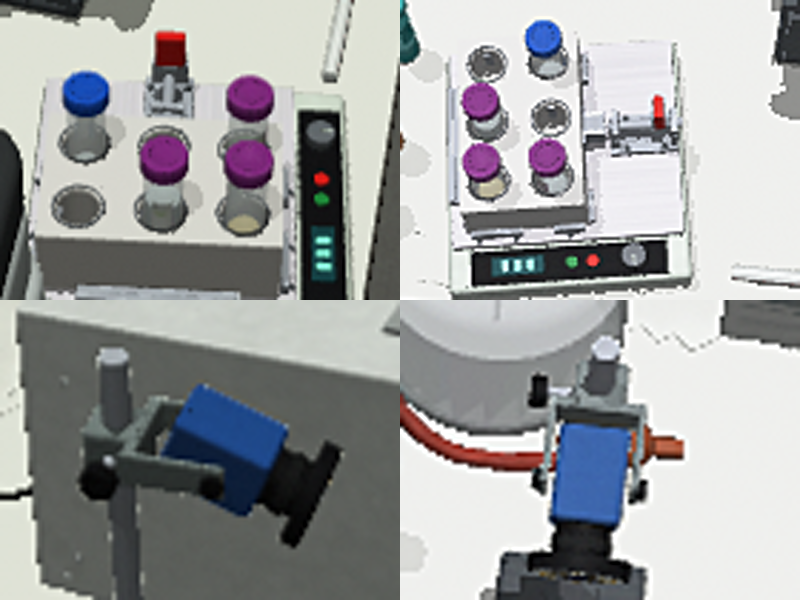

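The crop confirms the blue-capped tube in the far-right well of the block (crop 545,35 in top). The camera head is seen from behind and above, and its ring light shows as a dark disc. Next I'll measure.

```bash
cat > m.py <<'E'
import pickle,cv2,numpy as np
from h import *
d=pickle.load(open("f0.pkl","rb"));np.set_printoptions(precision=4,suppress=True)
H={n:cv2.cvtColor(d[n]["image"],cv2.COLOR_RGB2HSV) for n in d};C={n:cloud(d[n]) for n in d}
def mask(n,lo,hi,box):
    m=cv2.inRange(H[n],lo,hi);b=np.zeros_like(m);x0,y0,x1,y1=box;b[y0:y1,x0:x1]=255
    m&=b;k,l,s,c=cv2.connectedComponentsWithStats(m);return [(l==i) for i in range(1,k) if s[i,4]>12]
B=((105,100,40),(125,255,255));P=((135,80,40),(165,255,255));R1=((0,150,80),(8,255,255))
for n,bb,rb in(("side",(280,300,310,325),(315,288,335,306)),("top",(255,230,278,250),(300,255,312,275))):
    print(n,"table z",np.median(C[n][(230,245) if n=="side" else (300,380)],0))
    for nm,c,box in(("blue",B,bb),("purple",P,(230,225,365,360)),("red",R1,rb)):
        for m in mask(n,*c,box):
            p=C[n][m];v,u=np.nonzero(m);t=p[p[:,2]>np.percentile(p[:,2],90)-.003]
            print(nm,m.sum(),"px",u.mean().round(1),v.mean().round(1),"med",np.median(p,0),"zmax",np.percentile(p[:,2],95),"top circ",cv2.minEnclosingCircle(t[:,:2].astype('f4')),"n",len(t))
    p=C[n];bl=(abs(p[...,2]-.105)<.004)&(H[n][...,1]<60)
    print("block z",np.median(p[bl][:,2]))
    m=bl.astype('u1');k,l,s,c=cv2.connectedComponentsWithStats(m);i=1+np.argmax(s[1:,4]);q=p[l==i]
    print(s[i],np.median(q[:,2]),cv2.minAreaRect(q[:,:2].astype('f4')))
    for m in mask(n,*B,(270,150,312,195) if n=="side" else (360,170,390,215)):
        q=C[n][m]; print("head",m.sum(),q.min(0),q.max(0),np.median(q,0))
E
python3 m.py
```

```text
side table z 0.0010169204579528746
blue 214 px 294.6 312.5 med [0.5707 0.0363 0.1671] zmax 0.17137440454764766 top circ ((0.4607464671134949, 0.43100789189338684), 0.43007975816726685) n 88
purple 203 px 352.2 314.1 med [0.4527 0.0162 0.1695] zmax 0.1737043354784122 top circ ((0.402731329202652, 0.42194390296936035), 0.42803722620010376) n 85
purple 232 px 322.0 335.4 med [0.5024 0.0836 0.169 ] zmax 0.17203741861232924 top circ ((0.5015655755996704, 0.08183330297470093), 0.01861867494881153) n 131
purple 231 px 351.7 336.8 med [0.444  0.0749 0.1687] zmax 0.17229524051725553 top circ ((0.39971065521240234, 0.45090392231941223), 0.3989247679710388) n 111
red 111 px 324.2 296.5 med [ 0.531  -0.0774  0.1065] zmax 0.12036880280777457 top circ ((0.4451209306716919, 0.3823543190956116), 0.4739324748516083) n 28
block z 0.10553247111365227
[ 277  319   87   50 2324] 0.10557927590940741 ((0.5104886293411255, 0.05129381641745567), (0.17758578062057495, 0.12320738285779953), 9.392670631408691)
head 547 [ 0.351  -0.2674  0.2918] [0.6776 0.8467 1.1187] [ 0.6392 -0.2252  0.3328]
top table z 0.0043
[... 366 characters left out ...]
0.0688 0.1678] zmax 0.1747989960360141 top circ ((0.1959017515182495, -0.06235450506210327), 0.29386135935783386) n 52
purple 137 px 266.0 279.8 med [0.451  0.0101 0.1693] zmax 0.1759396793617088 top circ ((0.1988862007856369, -0.08838318288326263), 0.28597521781921387) n 50
red 31 px 305.2 263.8 med [ 0.527  -0.0822  0.1166] zmax 0.12209048725604332 top circ ((0.5287206172943115, -0.0802428275346756), 0.008771770633757114) n 10
block z 0.10494412861047697
[ 235  236   45   65 1213] 0.10490486702929647 ((0.5089032053947449, 0.05013694614171982), (0.18174681067466736, 0.11645852774381638), 9.55573844909668)
head 424 [ 0.6104 -0.2637  0.3036] [ 0.6923 -0.2196  0.3497] [ 0.6396 -0.2411  0.3368]
```

```bash
cat > m2.py <<'E'
exec(open("m.py").read().split("for n,bb,rb")[0])
def planefit(q,tol=.0025,it=400,rng=np.random.default_rng(0)):
    best=None
    for _ in range(it):
        a,b,c=q[rng.choice(len(q),3,False)];n=np.cross(b-a,c-a);L=np.linalg.norm(n)
        if L<1e-6: continue
        i=abs((q-a)@(n/L))<tol
        if best is None or i.sum()>best.sum(): best=i
    c=q[best].mean(0);n=np.linalg.svd(q[best]-c)[2][2];return n*np.sign(n[2]+1e-9),c,best
A=[];D=[];ref=np.array([.64,-.235,.32])
for n,box,db in(("side",(270,150,312,195),(295,160,330,205)),("top",(360,170,390,215),(350,190,395,222))):
    q=C[n][mask(n,*B,box)[0]];q=q[np.linalg.norm(q-ref,axis=1)<.08];A.append(q)
    nn,c,i=planefit(q);print(n,"P1",nn,c,i.sum(),len(q));
    r=q[~i]
    if len(r)>40: n2,c2,j=planefit(r);print("  P2",n2,c2,j.sum())
    x0,y0,x1,y1=db;g=C[n][y0:y1,x0:x1].reshape(-1,3);v=H[n][y0:y1,x0:x1,2].ravel();s=H[n][y0:y1,x0:x1].reshape(-1,3)
    g=g[(v<80)&(np.linalg.norm(g-ref,axis=1)<.15)&(g[:,2]>.2)];D.append(g);print("dark",len(g),g.min(0),g.max(0))
pickle.dump((A,D),open("cam.pkl","wb"))
E
python3 m2.py
```

```text
side P1 [-0.3358  0.0148  0.9418] [ 0.6409 -0.2386  0.338 ] 270 546
  P2 [-0.0249 -0.9996  0.0104] [ 0.6417 -0.2203  0.3202] 162
dark 364 [ 0.5795 -0.26    0.2766] [ 0.6316 -0.2038  0.33  ]
top P1 [-0.3522  0.001   0.9359] [ 0.6406 -0.2412  0.3367] 236 424
  P2 [-0.3388 -0.0106  0.9408] [ 0.6384 -0.2421  0.3404] 99
dark 297 [ 0.5771 -0.2763  0.2763] [ 0.6522 -0.2074  0.3312]
```

```bash
python3 - <<'E'
from m2 import *
t=np.arctan2(.345,.938);ps=np.arctan2(-.0249,.9996)
x=np.array([np.cos(t)*np.cos(ps),np.cos(t)*np.sin(ps),np.sin(t)]);y=np.array([-np.sin(ps),np.cos(ps),0]);z=np.cross(x,y)
R=np.c_[x,y,z];print(np.degrees(t),np.degrees(ps));print(R)
for n,a,g in zip(("side","top"),A,D):
    a=(a-ref)@R;g=(g-ref)@R
    pc=lambda s:np.percentile(s,[1,5,25,50,75,95,99],axis=0).T
    print(n,"head",pc(a),"\ndark",pc(g));
    f=g[g[:,0]<np.percentile(g[:,0],2)+.012];print("ring x hist",np.histogram(g[:,0],bins=np.arange(-.08,.0,.004)));print("ring ext",f.min(0),f.max(0))
    print("circ",cv2.minEnclosingCircle(f[:,1:].astype('f4')))
E
```

```text
side P1 [-0.3358  0.0148  0.9418] [ 0.6409 -0.2386  0.338 ] 270 546
  P2 [-0.0249 -0.9996  0.0104] [ 0.6417 -0.2203  0.3202] 162
dark 364 [ 0.5795 -0.26    0.2766] [ 0.6316 -0.2038  0.33  ]
top P1 [-0.3522  0.001   0.9359] [ 0.6406 -0.2412  0.3367] 236 424
  P2 [-0.3388 -0.0106  0.9408] [ 0.6384 -0.2421  0.3404] 99
dark 297 [ 0.5771 -0.2763  0.2763] [ 0.6522 -0.2074  0.3312]
20.193715807480125 -1.426940711115139
[[ 0.9382  0.0249 -0.3451]
 [-0.0234  0.9997  0.0086]
 [ 0.3452  0.      0.9385]]
side head [[-0.0226 -0.0206 -0.011   0.0027  0.0201  0.0324  0.0349]
 [-0.0271 -0.0223 -0.0075  0.0099  0.0142  0.017   0.0189]
 [-0.0227 -0.0145  0.0051  0.0145  0.0168  0.0186  0.0198]] 
dark [[-0.0551 -0.0538 -0.0479 -0.0392 -0.0264 -0.014  -0.0092]
 [-0.018  -0.0097  0.0045  0.0114  0.0164  0.0253  0.0274]
 [-0.0218 -0.0166 -0.0037  0.0067  0.013   0.0249  0.027 ]]
ring x hist (array([ 0,  0,  0,  0,  0,  0, 41, 49, 51, 35, 29, 30, 28, 27, 24, 23, 16,
        9,  2]), array([-0.08 , -0.076, -0.072, -0.068, -0.064, -0.06 , -0.056, -0.052,
       -0.048, -0.044, -0.04 , -0.036, -0.032, -0.028,
[... 293 characters left out ...]
0.0061  0.0044  0.013   0.0146]
 [ 0.0066  0.0101  0.0135  0.0158  0.0179  0.021   0.0229]] 
dark [[-0.057  -0.0563 -0.0516 -0.0448 -0.0304 -0.0021  0.0065]
 [-0.039  -0.035  -0.0183 -0.0058  0.0063  0.0224  0.0258]
 [-0.0196 -0.006   0.0046  0.011   0.0178  0.025   0.027 ]]
ring x hist (array([ 0,  0,  0,  0,  0, 25, 44, 46, 34, 15, 27, 21, 25, 27,  8,  0,  0,
        0,  4]), array([-0.08 , -0.076, -0.072, -0.068, -0.064, -0.06 , -0.056, -0.052,
       -0.048, -0.044, -0.04 , -0.036, -0.032, -0.028, -0.024, -0.02 ,
       -0.016, -0.012, -0.008, -0.004]))
ring ext [-0.0571 -0.0376 -0.026 ] [-0.0448  0.0251  0.0306]
circ ((-0.0060161082074046135, 0.0004962855018675327), 0.03174100071191788)
```

```bash
cat > plan.py <<'E'
import numpy as np,sys,math
from scipy.spatial.transform import Rotation as Ro
np.set_printoptions(precision=4,suppress=True)
BL=np.array([.510,.0507,0]);yb=math.radians(9.45)
Rb=Ro.from_euler('z',yb).as_matrix()
t,ps=math.radians(20.2),math.radians(-1.43)
lx=np.array([np.cos(t)*np.cos(ps),np.cos(t)*np.sin(ps),np.sin(t)]);ly=np.array([-np.sin(ps),np.cos(ps),0])
RL=np.c_[lx,ly,np.cross(lx,ly)];LENS=np.array([.588,-.2377,.2977])
def down(yaw): return Ro.from_euler('z',yaw)*Ro.from_matrix(np.diag([1.,-1,-1]))
def pose():
    from cell import ctrl
    s=ctrl.state();q=s["eef_rot"];return s,np.array(s["tool_pos"]),Ro.from_quat([q[1],q[2],q[3],q[0]])
def plan(p0,r0,p1,r1,maxmm=30,maxdeg=6):
    rv=(r0.inv()*r1).as_rotvec();n=max(1,math.ceil(np.linalg.norm(p1-p0)/(maxmm/1e3)),math.ceil(np.degrees(np.linalg.norm(rv))/maxdeg))
    r=r0;rows=[]
    for i in range(n):
        sh=r.inv().apply((p1-p0)/n)/.25;rows.append([sh.round(3).tolist(),(rv/n/math.radians(60)).round(3).tolist()]);r=r*Ro.from_rotvec(rv/n)
    print("from",p0,"to",p1,n,"rows");
    for i in range(0,n,8): print(str(rows[i:i+8]).replace(' ',''))
E
python3 - <<'E'
from plan import *
s,p,r=pose();y=yb+math.pi/2
w1=np.array([.37,-.22,.239]);a=BL+Rb@[-.002,-.168,0]
r1=down(y);plan(p,r,w1,r1);w2=a+[0,0,.2];plan(w1,r1,w2,r1);print(a)
E
```

```text
from [ 0.1787 -0.6244  0.2379] to [ 0.37  -0.22   0.239] 15 rows
[[[0.079,-0.09,-0.0],[-0.0,-0.0,-0.093]],[[0.087,-0.082,-0.0],[-0.0,-0.0,-0.093]],[[0.095,-0.073,-0.0],[-0.0,-0.0,-0.093]],[[0.101,-0.063,-0.0],[-0.0,-0.0,-0.093]],[[0.107,-0.053,-0.0],[-0.0,-0.0,-0.093]],[[0.111,-0.043,-0.0],[-0.0,-0.0,-0.093]],[[0.115,-0.032,-0.0],[-0.0,-0.0,-0.093]],[[0.118,-0.02,-0.0],[-0.0,-0.0,-0.093]]]
[[[0.119,-0.009,-0.0],[-0.0,-0.0,-0.093]],[[0.119,0.003,-0.0],[-0.0,-0.0,-0.093]],[[0.118,0.014,-0.0],[-0.0,-0.0,-0.093]],[[0.116,0.026,-0.0],[-0.0,-0.0,-0.093]],[[0.113,0.037,-0.0],[-0.0,-0.0,-0.093]],[[0.109,0.048,-0.0],[-0.0,-0.0,-0.093]],[[0.104,0.058,-0.0],[-0.0,-0.0,-0.093]]]
from [ 0.37  -0.22   0.239] to [ 0.5356 -0.1153  0.2   ] 7 rows
[[[0.043,0.103,0.022],[0.0,0.0,0.0]],[[0.043,0.103,0.022],[0.0,0.0,0.0]],[[0.043,0.103,0.022],[0.0,0.0,0.0]],[[0.043,0.103,0.022],[0.0,0.0,0.0]],[[0.043,0.103,0.022],[0.0,0.0,0.0]],[[0.043,0.103,0.022],[0.0,0.0,0.0]],[[0.043,0.103,0.022],[0.0,0.0,0.0]]]
[ 0.5356 -0.1153  0.    ]
```

Request:
servo_tool([
  [[0.08,-0.09,0],[0,0,-0.093]],
  [[0.087,-0.082,0],[0,0,-0.093]],
  [[0.095,-0.073,0],[0,0,-0.093]],
  [[0.101,-0.063,0],[0,0,-0.093]],
  [[0.107,-0.053,0],[0,0,-0.093]],
  [[0.111,-0.043,0],[0,0,-0.093]],
  [[0.115,-0.032,0],[0,0,-0.093]],
  [[0.118,-0.02,0],[0,0,-0.093]],
], fingers=0, squeeze=30)

```text
time: 0.77
tool_pos: [0.281, -0.4071, 0.2385]
eef_rot: [-0.0, 0.862, 0.507, -0.0]
contact_force: [-0.1, 0.2, -0.9]
width: 0.037
gripper_force: 0.0
```

Request:
servo_tool([
  [[0.119,-0.009,0],[0,0,-0.093]],
  [[0.119,0.003,0],[0,0,-0.093]],
  [[0.118,0.014,0],[0,0,-0.093]],
  [[0.116,0.026,0],[0,0,-0.093]],
  [[0.113,0.037,0],[0,0,-0.093]],
  [[0.109,0.048,0],[0,0,-0.093]],
  [[0.104,0.058,0],[0,0,-0.093]],
  [[0,0,0],[0,0,0]],
])

```text
time: 1.43
tool_pos: [0.3715, -0.215, 0.2388]
eef_rot: [-0.0, 0.64, 0.768, 0.001]
contact_force: [0.7, 0.7, -0.2]
width: 0.0007
gripper_force: 0.0
```

```bash
python3 - <<'E'
from plan import *
s,p,r=pose();print(s["q"],s["width"],r.as_matrix(),s["time"]);r1=down(yb+math.pi/2);a=BL+Rb@[-.002,-.168,0]
plan(p,r,a+[0,0,.2],r1)
E
```

```text
[ 0.876   0.1944 -0.5042  2.0667  0.1163  0.9072  0.489 ] 0.0006859694699500418 [[-0.18    0.9837  0.001 ]
 [ 0.9837  0.18    0.0017]
 [ 0.0015  0.0013 -1.    ]] 1.4333
from [ 0.3715 -0.215   0.2388] to [ 0.5356 -0.1153  0.2   ] 7 rows
[[[0.039,0.102,0.022],[0.0,-0.0,0.002]],[[0.039,0.102,0.022],[0.0,-0.0,0.002]],[[0.04,0.102,0.022],[0.0,-0.0,0.002]],[[0.04,0.102,0.022],[0.0,-0.0,0.002]],[[0.04,0.102,0.022],[0.0,-0.0,0.002]],[[0.04,0.102,0.022],[0.0,-0.0,0.002]],[[0.041,0.102,0.022],[0.0,-0.0,0.002]]]
```

Request:
servo_tool([
  [[0.04,0.102,0.022],[0,0,0.002]],
  [[0.04,0.102,0.022],[0,0,0.002]],
  [[0.04,0.102,0.022],[0,0,0.002]],
  [[0.04,0.102,0.022],[0,0,0.002]],
  [[0.04,0.102,0.022],[0,0,0.002]],
  [[0.04,0.102,0.022],[0,0,0.002]],
  [[0.04,0.102,0.022],[0,0,0.002]],
  [[0,0,0],[0,0,0]],
])

```text
time: 2.1
tool_pos: [0.5375, -0.1183, 0.1992]
eef_rot: [-0.0, 0.649, 0.761, 0.002]
contact_force: [0.7, 1.1, 0.3]
width: 0.0003
gripper_force: 0.0
```

Request:
servo_tool([
  [[0,0,0.08],[0,0,0]],
  [[0,0,0.08],[0,0,0]],
  [[0,0,0.08],[0,0,0]],
  [[0,0,0.08],[0,0,0]],
  [[0,0,0],[0,0,0]],
  [[0,0,0],[0,0,0]],
])

```text
time: 2.6
tool_pos: [0.5331, -0.1226, 0.1196]
eef_rot: [-0.001, 0.651, 0.759, -0.001]
contact_force: [-0.1, 1.0, 0.5]
width: 0.0002
gripper_force: 0.0
```

```bash
python3 - <<'E'
from plan import *
from cell import ctrl
import cv2
s,p,r=pose();print(s["q"],Rb.T@(p-BL),s["contact_force"])
a=ctrl.grab_frame("side")["image"][270:390,260:400];b=ctrl.grab_frame("top")["image"][200:320,240:380]
f=lambda i:cv2.resize(i[:,:,::-1],(400,343),interpolation=cv2.INTER_CUBIC)
cv2.imwrite("pics/b1.png",np.hstack([f(a),f(b)]))
E
```

```text
[ 0.4954  0.5725 -0.4597  1.8784  0.3512  0.7736 -0.0025] [-0.0057 -0.1748  0.1196] [-0.0808  1.0332  0.4635]
```

View pics/b1.png

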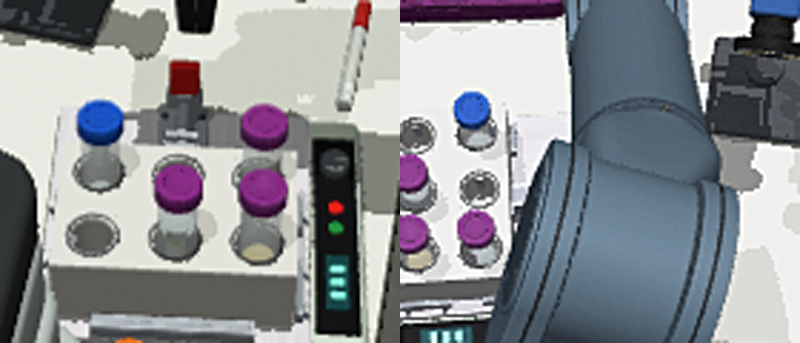

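The closed fingers, at crop (195,15), are behind the paddle at (185,80). The bolt is still back.

Request:
servo_tool([
  [[0,0.008,0.04],[0,0,0]],
  [[0,0.008,0.04],[0,0,0]],
  [[0.04,0,0],[0,0,0]],
  [[0.04,0,0],[0,0,0]],
  [[0.02,0,0],[0,0,0]],
  [[0,0,0],[0,0,0]],
])

```text
time: 3.2
tool_pos: [0.5341, -0.0947, 0.1004]
eef_rot: [-0.0, 0.649, 0.76, 0.0]
contact_force: [-0.3, -0.7, -0.7]
width: 0.0005
gripper_force: 0.0
```

Request:
servo_tool([
  [[0.02,0,0],[0,0,0]],
  [[0.02,0,0],[0,0,0]],
  [[0.02,0,0],[0,0,0]],
  [[0,0,0],[0,0,0]],
])

```text
time: 3.53
tool_pos: [0.5319, -0.0811, 0.1004]
eef_rot: [-0.0, 0.65, 0.76, 0.0]
contact_force: [-0.2, -0.8, 0.1]
width: 0.0002
gripper_force: 0.2
```

```bash
python3 - <<'E'
from plan import *
s,p,r=pose();print(s["time"],Rb.T@(p-BL),Rb.T@s["contact_force"])
E
```

```text
3.5333 [-0.     -0.1337  0.1004] [-0.2952 -0.7599  0.0876]
```

Request:
servo_tool([
  [[0.016,0,0],[0,0,0]],
  [[0.016,0,0],[0,0,0]],
  [[0,0,0],[0,0,0]],
])

```text
time: 3.78
tool_pos: [0.5307, -0.0735, 0.1003]
eef_rot: [-0.0, 0.65, 0.76, 0.0]
contact_force: [0.0, -0.7, -0.2]
width: 0.0005
gripper_force: 0.3
```

Request:
servo_tool([
  [[0.012,0,0],[0,0,0]],
  [[0.008,0,0],[0,0,0]],
  [[0,0,0],[0,0,0]],
])

```text
time: 4.03
tool_pos: [0.5306, -0.073, 0.1004]
eef_rot: [0.002, 0.651, 0.759, -0.001]
contact_force: [1.6, -10.6, 1.1]
width: 0.0009
gripper_force: 5.7
```

```bash
python3 - <<'E'
from plan import *
from cell import ctrl
import cv2
s,p,r=pose();print(s["time"],Rb.T@(p-BL),Rb.T@s["contact_force"])
i=ctrl.grab_frame("side")["image"][270:390,260:400]
cv2.imwrite("pics/b2.png",cv2.resize(i[:,:,::-1],(600,514),interpolation=cv2.INTER_CUBIC))
E
```

```text
4.0333 [ 0.     -0.1254  0.1004] [ -0.1534 -10.7629   1.0957]
```

View pics/b2.png

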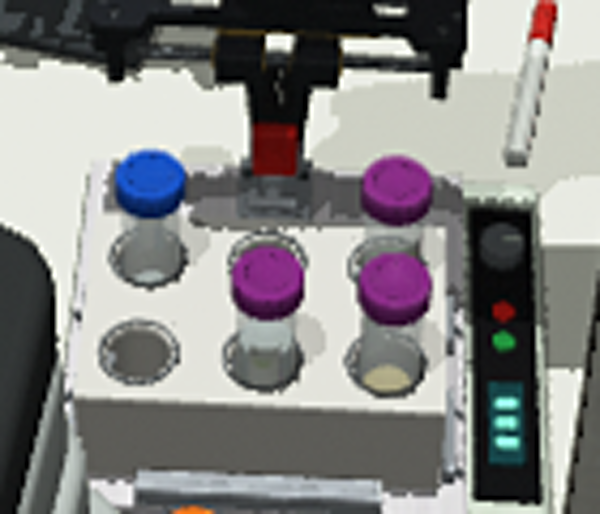

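The paddle (275,150) has moved up to the block, and the force jumped to 11 N, which suggests the hard stop. I'll press a bit more, then back off and measure.

Request:
servo_tool([
  [[0.008,0,0],[0,0,0]],
  [[0,0,0],[0,0,0]],
  [[0,0,0],[0,0,0]],
  [[0,0,0],[0,0,0]],
])

```text
time: 4.42
tool_pos: [0.5306, -0.0728, 0.1004]
eef_rot: [0.002, 0.652, 0.758, -0.002]
contact_force: [1.9, -15.5, 1.0]
width: 0.0008
gripper_force: 7.7
```

Request:
servo_tool([
  [[-0.06,0,0],[0,0,0]],
  [[-0.1,0,0],[0,0,0]],
  [[0,0,-0.1],[0,0,0]],
  [[0,0,-0.1],[0,0,0]],
  [[0,0,-0.1],[0,0,0]],
  [[0,0,-0.1],[0,0,0]],
  [[0,0,0],[0,0,0]],
], fingers=1)

```text
time: 5.0
tool_pos: [0.5389, -0.1058, 0.2047]
eef_rot: [0.003, 0.65, 0.76, 0.002]
contact_force: [1.4, -0.4, -0.6]
width: 0.0447
gripper_force: 0.0
```

```bash
python3 - <<'E'
from plan import *
from h import *
from cell import ctrl
s,p,r=pose();print(s["time"],p,s["q"],r.as_matrix())
f=ctrl.grab_frame("side");H=cv2.cvtColor(f["image"],cv2.COLOR_RGB2HSV);f0=pickle.load(open("f0.pkl","rb"))["side"];H0=cv2.cvtColor(f0["image"],cv2.COLOR_RGB2HSV)
for g,h in((f0,H0),(f,H)):
    m=cv2.inRange(h,(0,150,80),(8,255,255))[280:315,310:340]>0;c=cloud(g)[280:315,310:340][m];c=c[(c[:,2]<.13)&(c[:,2]>.05)];q=(c-BL)@Rb
    v,u=np.nonzero(m);print("paddle block frame",np.median(q,0),np.percentile(q[:,1],[5,95]),m.sum(),u.mean()+310,v.mean()+280)
for g,h,nm in((f0,H0,"0"),(f,H,"1")):
    for col,lo,hi in(("blue",(105,100,40),(125,255,255)),("pur",(135,80,40),(165,255,255))):
        m=cv2.inRange(h,lo,hi);b=np.zeros_like(m);b[300:350,280:365]=255;k,l,st,_=cv2.connectedComponentsWithStats(m&b)
        for i in range(1,k):
            if st[i,4]<50: continue
            q=(cloud(g)[l==i]-BL)@Rb;q=q[(q[:,2]<.2)&(q[:,2]>.1)]
            t=q[q[:,2]>.1655];ce,rad=cv2.minEnclosingCircle(t[:,:2].astype('f4'));print(nm,col,np.array(ce),rad,np.percentile(t[:,2],[50,90]),len(t))
E
```

```text
5.0 [ 0.5389 -0.1058  0.2047] [ 0.5119  0.4537 -0.5149  1.8228  0.2729  0.9278  0.0316] [[-0.1541  0.988   0.0076]
 [ 0.988   0.1541 -0.0001]
 [-0.0013  0.0075 -1.    ]]
paddle block frame [-0.0002 -0.1297  0.106 ] [-0.1342 -0.1263] 111 324.18918918918916 296.5405405405405
paddle block frame [-0.0008 -0.1059  0.1062] [-0.1107 -0.1021] 119 323.5378151260504 304.546218487395
0 blue [ 0.0588 -0.0285] 0.01931290701031685 [0.1684 0.1709] 145
0 pur [-0.0619 -0.029 ] 0.01828176900744438 [0.1699 0.1731] 167
0 pur [-0.0041  0.032 ] 0.01902957074344158 [0.1694 0.1716] 185
0 pur [-0.0613  0.0311] 0.019716041162610054 [0.1693 0.1719] 186
1 blue [ 0.0598 -0.0286] 0.018448110669851303 [0.1685 0.1703] 141
1 pur [-0.0623 -0.0295] 0.017796579748392105 [0.1703 0.173 ] 168
1 pur [-0.0035  0.0304] 0.01858622021973133 [0.1692 0.1714] 183
1 pur [-0.0609  0.0306] 0.018393469974398613 [0.1694 0.1718] 188
```

Paddle travel is 24 mm, so the bolt is home, and the caps haven't moved. The blue tube axis is at block (0.059, -0.029). Next I'll go over the tube and turn.

```bash
python3 - <<'E'
from plan import *
s,p,r=pose();a=BL+Rb@[.0593,-.0288,0]+[0,0,.205];print(a)
plan(p,r,a,r);plan(a,r,a,down(yb),maxdeg=6.2)
E
```

```text
[0.5732 0.032  0.205 ]
from [ 0.5377 -0.1059  0.2025] to [0.5732 0.032  0.205 ] 5 rows
[[[0.105,0.045,-0.002],[0.0,0.0,0.0]],[[0.105,0.045,-0.002],[0.0,0.0,0.0]],[[0.105,0.045,-0.002],[0.0,0.0,0.0]],[[0.105,0.045,-0.002],[0.0,0.0,0.0]],[[0.105,0.045,-0.002],[0.0,0.0,0.0]]]
from [0.5732 0.032  0.205 ] to [0.5732 0.032  0.205 ] 15 rows
[[[0.0,0.0,0.0],[0.0,-0.0,0.099]],[[0.0,0.0,0.0],[0.0,-0.0,0.099]],[[0.0,0.0,0.0],[0.0,-0.0,0.099]],[[0.0,0.0,0.0],[0.0,-0.0,0.099]],[[0.0,0.0,0.0],[0.0,-0.0,0.099]],[[0.0,0.0,0.0],[0.0,-0.0,0.099]],[[0.0,0.0,0.0],[0.0,-0.0,0.099]],[[0.0,0.0,0.0],[0.0,-0.0,0.099]]]
[[[0.0,0.0,0.0],[0.0,-0.0,0.099]],[[0.0,0.0,0.0],[0.0,-0.0,0.099]],[[0.0,0.0,0.0],[0.0,-0.0,0.099]],[[0.0,0.0,0.0],[0.0,-0.0,0.099]],[[0.0,0.0,0.0],[0.0,-0.0,0.099]],[[0.0,0.0,0.0],[0.0,-0.0,0.099]],[[0.0,0.0,0.0],[0.0,-0.0,0.099]]]
```

Request:
servo_tool([
  [[0.105,0.045,-0.02],[0,0,0]],
  [[0.105,0.045,-0.02],[0,0,0]],
  [[0.105,0.045,-0.02],[0,0,0]],
  [[0.105,0.045,-0.02],[0,0,0]],
  [[0.105,0.045,0],[0,0,0]],
  [[0,0,0],[0,0,0]],
], fingers=1)

```text
time: 5.55
tool_pos: [0.5714, 0.0397, 0.2197]
eef_rot: [-0.002, 0.647, 0.762, 0.002]
contact_force: [0.3, 1.3, 0.4]
width: 0.0872
gripper_force: 0.0
```

Request:
servo_tool([
  [[0,0,0],[0,0,0.099]],
  [[0,0,0],[0,0,0.099]],
  [[0,0,0],[0,0,0.099]],
  [[0,0,0],[0,0,0.099]],
  [[0,0,0],[0,0,0.099]],
  [[0,0,0],[0,0,0.099]],
  [[0,0,0],[0,0,0.099]],
  [[0,0,0],[0,0,0.099]],
])

```text
time: 6.22
tool_pos: [0.5705, 0.0317, 0.2188]
eef_rot: [-0.001, 0.902, 0.431, -0.001]
contact_force: [-0.4, -0.3, 1.0]
width: 0.0881
gripper_force: 0.0
```

Request:
servo_tool([
  [[0,0,0],[0,0,0.099]],
  [[0,0,0],[0,0,0.099]],
  [[0,0,0],[0,0,0.099]],
  [[0,0,0],[0,0,0.099]],
  [[0,0,0],[0,0,0.099]],
  [[0,0,0],[0,0,0.099]],
  [[0,0,0],[0,0,0.099]],
  [[0,0,0],[0,0,0]],
])

```text
time: 6.88
tool_pos: [0.5705, 0.0317, 0.2189]
eef_rot: [-0.0, 0.997, 0.083, -0.001]
contact_force: [0.3, 0.2, -0.6]
width: 0.0882
gripper_force: 0.0
```

```bash
python3 - <<'E'
from plan import *
s,p,r=pose();a=BL+Rb@[.0593,-.0288,0];print(s["q"],Rb.T@(p-BL))
plan(p,r,a+[0,0,.205],down(yb))
E
```

```text
[ 0.0205  0.4357 -0.2022  1.7598  0.1035  0.9585 -1.6273] [ 0.0565 -0.0287  0.2189]
from [0.5705 0.0317 0.2189] to [0.5732 0.032  0.205 ] 1 rows
[[[0.011,0.001,0.055],[-0.0,0.002,0.002]]]
```

Request:
servo_tool([
  [[0.011,0.001,0.08],[0,0,0]],
  [[0,0,0.08],[0,0,0]],
  [[0,0,0.08],[0,0,0]],
  [[0,0,0.08],[0,0,0]],
  [[0,0,0.06],[0,0,0]],
  [[0,0,0.028],[0,0,0]],
  [[0,0,0],[0,0,0]],
])

```text
time: 7.47
tool_pos: [0.5724, 0.0317, 0.1161]
eef_rot: [-0.0, 0.996, 0.086, -0.002]
contact_force: [-0.6, -0.4, 0.3]
width: 0.0882
gripper_force: 0.0
```

Request:
servo_tool([
  [[0,0,0],[0,0,0]],
  [[0,0,0],[0,0,0]],
  [[0,0,0],[0,0,0]],
  [[0,0,0],[0,0,0]],
  [[0,0,0],[0,0,0]],
  [[0,0,0],[0,0,0]],
  [[0,0,0],[0,0,0]],
  [[0,0,0],[0,0,0]],
], fingers=0, squeeze=35)

```text
time: 8.13
tool_pos: [0.5741, 0.0319, 0.1183]
eef_rot: [-0.0, 0.996, 0.085, 0.0]
contact_force: [-0.4, 1.1, 0.3]
width: 0.0367
gripper_force: 0.0
```

Request:
servo_tool([
  [[0,0,-0.008],[0,0,0]],
  [[0,0,-0.008],[0,0,0]],
  [[0,0,0],[0,0,0]],
])

```text
time: 8.38
tool_pos: [0.5733, 0.0318, 0.122]
eef_rot: [0.0, 0.996, 0.085, -0.001]
contact_force: [-1.4, 0.1, -4.0]
width: 0.0317
gripper_force: 34.9
```

Request:
servo_tool([
  [[0,0,-0.012],[0,0,0]],
  [[0,0,-0.012],[0,0,0]],
  [[0,0,0],[0,0,0]],
  [[0,0,0],[0,0,0]],
])

```text
time: 8.72
tool_pos: [0.574, 0.0319, 0.1283]
eef_rot: [-0.0, 0.996, 0.085, -0.0]
contact_force: [-2.0, 0.9, -4.0]
width: 0.0317
gripper_force: 34.9
```

```bash
python3 - <<'E'
from plan import *
from cell import ctrl
import cv2
s,p,r=pose();print(s["time"],Rb.T@(p-BL),s["contact_force"],s["width"])
i=ctrl.grab_frame("side")["image"][270:390,260:400]
cv2.imwrite("pics/g1.png",cv2.resize(i[:,:,::-1],(600,514),interpolation=cv2.INTER_CUBIC))
E
```

```text
8.7167 [ 0.06   -0.0291  0.1283] [-1.9777  0.862  -4.0126] 0.03169724552056311
```

View pics/g1.png

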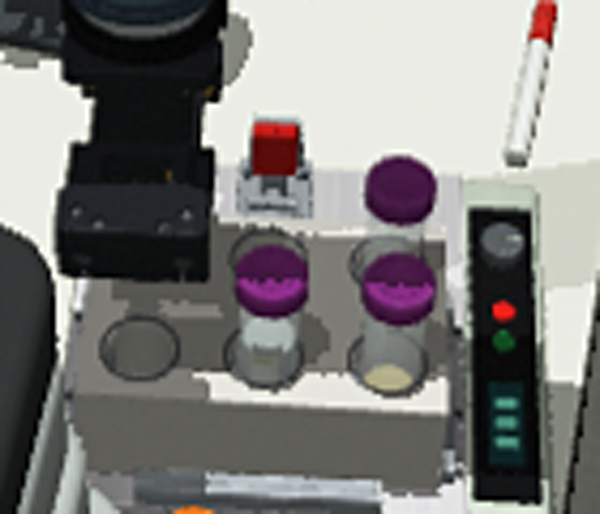

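The gripper is over the tube, the bolt (275,150) is home and the block is flat. I'll carry on lifting.

Request:
servo_tool([
  [[0,0,-0.02],[0,0,0]],
  [[0,0,-0.03],[0,0,0]],
  [[0,0,-0.04],[0,0,0]],
  [[0,0,-0.04],[0,0,0]],
  [[0,0,-0.04],[0,0,0]],
  [[0,0,-0.05],[0,0,0]],
  [[0,0,-0.06],[0,0,0]],
  [[0,0,-0.06],[0,0,0]],
])

```text
time: 9.43
tool_pos: [0.5755, 0.0318, 0.2161]
eef_rot: [0.0, 0.996, 0.085, 0.002]
contact_force: [-0.4, -0.4, -0.3]
width: 0.032
gripper_force: 35.0
```

Request:
servo_tool([
  [[0,0,-0.08],[0,0,0]],
  [[0,0,-0.08],[0,0,0]],
  [[0,0,0],[0,0,0]],
])

```text
time: 9.68
tool_pos: [0.5778, 0.0322, 0.2596]
eef_rot: [0.0, 0.996, 0.085, 0.005]
contact_force: [0.8, 0.3, 0.3]
width: 0.032
gripper_force: 35.0
```

```bash
python3 - <<'E'
from plan import *
from cell import ctrl
import cv2
s,p,r=pose();print(s["time"],p,Rb.T@(p-BL),s["contact_force"],s["width"],s["q"])
i=ctrl.grab_frame("side")["image"][210:390,230:410]
cv2.imwrite("pics/g2.png",cv2.resize(i[:,:,::-1],(600,600),interpolation=cv2.INTER_CUBIC))
E
```

```text
9.6833 [0.5778 0.0322 0.2596] [ 0.0638 -0.0294  0.2596] [0.8203 0.3442 0.2963] 0.031982547628349504 [ 0.0254  0.3964 -0.2075  1.7115  0.0939  1.0323 -1.6149]
```

View pics/g2.png

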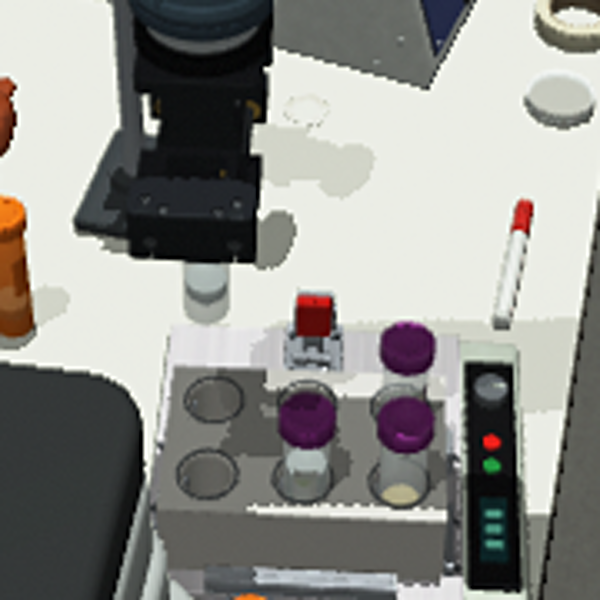

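Tube is held (body visible at (207,290), bottom at (207,315)), the well is empty, and the purple tubes and bolt are in place. I'll plan the presentation move.

```bash
python3 - <<'E'
from plan import *
s,p,r=pose();tm=LENS+RL@[-.12,0,0]
Rt=Ro.from_matrix(np.c_[RL[:,0],-RL[:,1],-RL[:,2]]);tcp=tm-.0068*(-RL[:,2]);print(tm,tcp)
w=np.array([.45,-.06,.29]);plan(p,r,w,r);plan(w,r,tcp+[-.03,0,0],Rt,maxdeg=3.5)
E
```

```text
[ 0.4754 -0.2349  0.2563] [ 0.4731 -0.2348  0.2626]
from [0.5767 0.0321 0.2573] to [ 0.45 -0.06  0.29] 6 rows
[[[-0.093,0.046,-0.023],[0.0,0.0,0.0]],[[-0.093,0.046,-0.023],[0.0,0.0,0.0]],[[-0.093,0.046,-0.023],[0.0,0.0,0.0]],[[-0.093,0.046,-0.023],[0.0,0.0,0.0]],[[-0.093,0.046,-0.023],[0.0,0.0,0.0]],[[-0.093,0.046,-0.023],[0.0,0.0,0.0]]]
from [ 0.45 -0.06  0.29] to [ 0.4431 -0.2348  0.2626] 7 rows
[[[-0.021,0.098,0.016],[-0.005,0.047,0.026]],[[-0.019,0.098,0.015],[-0.005,0.047,0.026]],[[-0.017,0.099,0.015],[-0.005,0.047,0.026]],[[-0.015,0.099,0.014],[-0.005,0.047,0.026]],[[-0.013,0.099,0.014],[-0.005,0.047,0.026]],[[-0.011,0.1,0.014],[-0.005,0.047,0.026]],[[-0.009,0.1,0.014],[-0.005,0.047,0.026]]]
```

Request:
servo_tool([
  [[-0.06,0.03,-0.023],[0,0,0]],
  [[-0.09,0.046,-0.023],[0,0,0]],
  [[-0.09,0.046,-0.023],[0,0,0]],
  [[-0.09,0.046,-0.023],[0,0,0]],
  [[-0.09,0.046,-0.023],[0,0,0]],
  [[-0.09,0.046,-0.023],[0,0,0]],
  [[-0.03,0.02,0],[0,0,0]],
  [[0,0,0],[0,0,0]],
])

```text
time: 10.4
tool_pos: [0.452, -0.0617, 0.2881]
eef_rot: [0.001, 0.997, 0.083, 0.0]
contact_force: [1.5, -0.4, 0.1]
width: 0.0318
gripper_force: 35.0
```

Request:
servo_tool([
  [[-0.021,0.098,0.016],[-0.005,0.047,0.026]],
  [[-0.019,0.098,0.015],[-0.005,0.047,0.026]],
  [[-0.017,0.099,0.015],[-0.005,0.047,0.026]],
  [[-0.015,0.099,0.014],[-0.005,0.047,0.026]],
  [[-0.013,0.099,0.014],[-0.005,0.047,0.026]],
  [[-0.011,0.1,0.014],[-0.005,0.047,0.026]],
  [[-0.009,0.1,0.014],[-0.005,0.047,0.026]],
  [[0,0,0],[0,0,0]],
])

```text
time: 11.07
tool_pos: [0.4445, -0.2392, 0.2593]
eef_rot: [0.005, 0.985, -0.015, 0.172]
contact_force: [-0.4, -0.0, -0.6]
width: 0.0319
gripper_force: 35.0
```

```bash
cat > fin.py <<'E'
from plan import *
s,p,r=pose();tm=LENS+RL@[-.12,0,0]
Rt=Ro.from_matrix(np.c_[RL[:,0],-RL[:,1],-RL[:,2]]);tcp=tm-.0068*(-RL[:,2])
print(s["time"],s["q"],s["width"],"mid in lens",RL.T@(p+r.apply([0,0,.0068])-LENS),"err deg",np.degrees((r.inv()*Rt).magnitude()))
plan(p,r,tcp,Rt,maxmm=12,maxdeg=3)
E
python3 fin.py
```

```text
11.0667 [ 0.5265  0.118  -0.0253  2.1353 -0.2686  0.5921 -0.898 ] 0.03185376223286928 mid in lens [-0.1479 -0.0051  0.0067] err deg 0.5183326195150608
from [ 0.4445 -0.2392  0.2593] to [ 0.4731 -0.2348  0.2626] 3 rows
[[[0.037,-0.007,0.009],[0.002,0.002,-0.001]],[[0.037,-0.007,0.009],[0.002,0.002,-0.001]],[[0.037,-0.007,0.009],[0.002,0.002,-0.001]]]
```

Request:
servo_tool([
  [[0.037,-0.007,0.009],[0,0,0]],
  [[0.037,-0.007,0.009],[0,0,0]],
  [[0.037,-0.007,0.009],[0,0,0]],
  [[0,0,0],[0,0,0]],
  [[0,0,0],[0,0,0]],
  [[0,0,0],[0,0,0]],
])

```text
time: 11.57
tool_pos: [0.4746, -0.2296, 0.2636]
eef_rot: [0.003, 0.985, -0.01, 0.172]
contact_force: [-0.2, -0.4, 0.2]
width: 0.0318
gripper_force: 35.0
```

```bash
python3 fin.py; python3 - <<'E'
from plan import *
from cell import ctrl
from h import cloud,proj
import cv2,pickle
d={n:ctrl.grab_frame(n) for n in("side","top")};pickle.dump(d,open("f1.pkl","wb"))
s,p,r=pose()
for n in d:
    i=np.ascontiguousarray(d[n]["image"][:,:,::-1]);print(n,[proj(d[n],p+r.apply([0,0,k])).round(1) for k in(-.0522,.0068,.0658)],"lens",proj(d[n],LENS).round(1))
    cv2.imwrite(f"pics/{n}f.png",i)
a=d["side"]["image"][130:280,230:390];b=d["top"]["image"][130:280,290:450]
cv2.imwrite("pics/f.png",np.hstack([cv2.resize(x[:,:,::-1],(400,375),interpolation=cv2.INTER_CUBIC) for x in(a,b)]))
E
```

```text
11.5667 [ 0.4852  0.1499 -0.037   2.0848 -0.2358  0.6025 -0.968 ] 0.03181785627599675 mid in lens [-0.1184  0.0053  0.0004] err deg 0.4839874569019554
from [ 0.4746 -0.2296  0.2636] to [ 0.4731 -0.2348  0.2626] 1 rows
[[[-0.007,0.021,0.002],[0.002,0.007,0.004]]]
side [array([372.7, 188.5]), array([362.4, 206.8]), array([352.6, 224. ])] lens [315.2 184. ]
top [array([361.6, 265.7]), array([361.2, 266.5]), array([360.8, 267.2])] lens [368.2 218.8]
```

View pics/f.png

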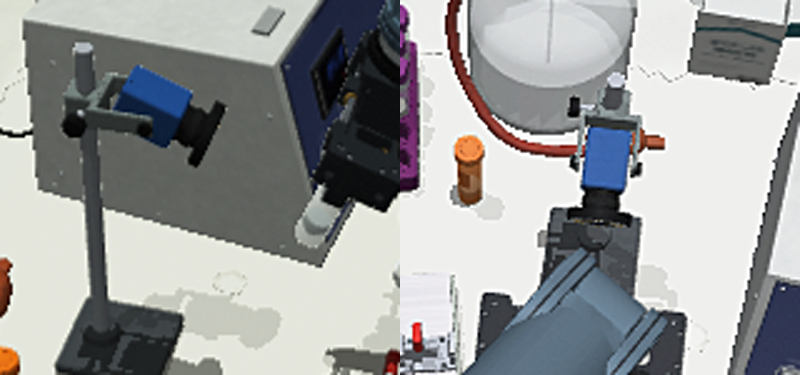

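The picture shows the tube held below the gripper in front of the ring, with its bottom at side (354,225), against (353,224) predicted, so it hasn't slipped. The camera hasn't moved. I'll trim y and re-check the ring centre.

Request:
servo_tool([
  [[-0.005,0.026,0],[0,0,0]],
  [[0,0,0],[0,0,0]],
  [[0,0,0],[0,0,0]],
  [[0,0,0],[0,0,0]],
  [[0,0,0],[0,0,0]],
  [[0,0,0],[0,0,0]],
])

```text
time: 12.17
tool_pos: [0.4729, -0.2368, 0.2632]
eef_rot: [0.004, 0.985, -0.011, 0.172]
contact_force: [-0.2, -0.1, -0.3]
width: 0.0316
gripper_force: 35.0
```

```bash
python3 fin.py; python3 - <<'E'
from plan import *
from h import *
f=pickle.load(open("f1.pkl","rb"));g=pickle.load(open("f0.pkl","rb"))
# ring outline: project a 64 mm disc at LENS for offsets is avoided; use dark extents in the ring slab
for n,(x0,y0,x1,y1) in(("side",(295,160,330,205)),("top",(350,190,395,222))):
    P=cloud(g[n])[y0:y1,x0:x1];q=(P-LENS)@RL
    m=(abs(q[...,0]-.006)<.010)&(np.hypot(q[...,1],q[...,2])<.045);v,u=np.nonzero(m);w=q[m]
    rim=w[np.hypot(w[:,1],w[:,2])>.022]
    A=np.c_[2*rim[:,1:],np.ones(len(rim))];c=np.linalg.lstsq(A,(rim[:,1:]**2).sum(1),rcond=None)[0]
    print(n,len(w),"ranges",w.min(0),w.max(0),"circle",c[:2],np.sqrt(c[2]+c[:2]@c[:2]),"blob px",u.mean()+x0,v.mean()+y0,u.min()+x0,u.max()+x0)
for n in f: # camera undisturbed
    d=np.abs(f[n]["z_map"]-g[n]["z_map"]);b=(slice(140,195),slice(265,310)) if n=="side" else (slice(165,215),slice(355,390));print(n,np.median(d[b]))
E
```

```text
12.1667 [ 0.4986  0.1542 -0.0335  2.0805 -0.2442  0.605  -0.947 ] 0.031554868840813995 mid in lens [-0.12   -0.002   0.0006] err deg 0.43707039949713683
from [ 0.4729 -0.2368  0.2632] to [ 0.4731 -0.2348  0.2626] 1 rows
[[[-0.0,-0.008,0.002],[0.002,0.006,0.003]]]
side 176 ranges [ 0.0004 -0.0222 -0.0277] [0.0159 0.0341 0.0314] circle [ 0.001  -0.0003] 0.028379410749655404 blob px 312.10795454545456 182.70454545454544 304 320
top 182 ranges [-0.0009 -0.0336 -0.0309] [0.0158 0.0291 0.0336] circle [-0.0017  0.0008] 0.02771808539633111 blob px 369.54945054945057 216.0989010989011 357 382
side 0.0032223463
top 0.0037137866
```

```bash
python3 -c "
from cell import ctrl
print(ctrl.finish_job())"
```

```text
the job is handed in; nothing more can be done
None
```

The job is handed in, but no verdict came back. The bolt is home, and by my measurements the blue-capped tube is held still 120 mm before the lens, within about 2 mm of its axis and 0.5° of the tilt.

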